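# Lock the bench air valve open at its setting

## Task

Set the bench air valve: turn its black T-shaped knob clockwise until the pointer stands at the broad raised block on the steel dial (not at a narrow rib), then pull the knob straight up until it is fully out and locked there, and let go of it. The lock catches only at one spot somewhere across the broad block, so feel for it with gentle pulls and never haul the knob up hard while it is caught under the lock plate. Leave everything else on the bench where it is.

Things in the scene. Friction and masses are not known exactly. Their poses are not given: they have to be found in the camera images.
- valve: the air valve, fixed on the bench: a 130 x 110 x 12 mm steel foot with a 100 x 100 mm aluminium block, top at 64 mm; pipe stubs stick out 82 mm from the centre along its +y and -y, 36 mm up. Origin: centre of its underside, straight below the knob's vertical axis.
- ring: steel dial ring fixed on the valve, around the knob: outer diameter 96, inner 62 mm, 64 to 86 mm above the bench. Origin: on the knob's axis, at the ring's underside. Its +x points level to the middle of the broad raised block. Two narrow ribs (2.5 mm wide) stand 0.75 rad either side of the block. The lock plate, with one notch for the block and one per rib, is hidden inside.
- mark (a point): top middle of the broad raised block on the dial (about 23 mm wide along the rim, 14 mm radially, 6 mm high), 40 mm from the knob's axis. Its lock notch lies up to 0.24 rad to either side of the block's middle (the notches at the ribs are shifted alike); the shift differs each time and stays fixed while you work. The knob's lug enters within about 0.06 rad of the notch's middle.
- knob: black knob: disc of 60 mm diameter, 6 mm thick, with an upright bar to grip, 46 mm long (its x), 14 mm thick (its y), top 44 mm above this origin. Origin: on the axis at the disc's underside, 85 mm above the bench when pushed in; rises with the knob. +x is where it points. Turns clockwise from above, 2.0 rad at most from its rest stop; the block's middle is 0.8 to 1.2 rad from rest.
- pointer (a point): tip of the light pointer ridge on the knob's disc, 29 mm from the axis along the knob's +x, 9 mm above the knob's origin; the lug is hidden below it. A light line on the bar's top lies on the same side. A spring turns the knob back to rest (0.015 Nm at rest, about 0.08 Nm at the block) unless it is held or locked, so turn and pull in one grasp.
- knob_grip (a point): point on the knob's axis to grip the bar, 30 mm above the knob's origin, 14 mm below the bar's top; the bar's faces are free down to 24 mm below this point, where the disc begins.
- pull (a joint): how far the knob is pulled out, in m: 0 pushed in, 0.010 fully out. It slides against 3 N of friction (more if moved fast) and stays where left. Away from a notch the knob lifts only about 1.5 mm before its lug meets the lock plate, a slightly springy stop; in a notch it comes out fully, and then cannot turn, so the spring no longer matters.
- wrench: bystander, to be left alone: open-and-ring wrench, steel, 160 mm long, 7 mm thick, lying flat.
- driver: bystander, to be left alone: screwdriver with a black handle, about 200 mm long, lying flat along its x axis.
- lube: bystander, to be left alone: small grey bottle, 44 mm diameter, 120 mm tall, upright.
- tin: bystander, to be left alone: round flat tin with a steel lid, 72 mm diameter, 45 mm tall.
- cog: bystander, to be left alone: toothed bicycle sprocket, steel, 89 mm diameter, 8 mm thick, lying flat.
- pedal: bystander, to be left alone: bicycle pedal, 90 by 95 mm and 24 mm high, lying flat, origin under its centre.

How it is judged:
By the outcome, as a careful person would: the job done as asked, in the order asked, and still so for the second after the job is handed in, with the robot touching nothing.
It also fails if it takes over 51 s, if anything falls off the work surface, if the arm or the gripper's body presses on something with over 40 N, if the wrist force passes 120 N, or if a joint passes its speed limit or range.

## Robot

A 6-joint arm with a two-finger parallel gripper is mounted at the origin on the work surface. World frame = base frame: x ahead of the robot, y to its left, z up, the work surface at z = 0. Lengths are in m, angles in rad, forces in N, time in s.
With the tool pointing down it reaches from about 0.4 to 0.825 m from the base axis. Payload 7 kg.
Tool frame: the origin (TCP) lies at the very end of the fingers, on their centre line; the grasp point (between the pads) lies 19 mm behind it; z points along the fingers, y is the direction in which the jaws open and shut (so a half turn about z gives the same grasp; the last joint's range is limited). The gripper opens to 88 mm and grips with 3 to 60 N. Pads are 19 mm wide; open, the fingers measure 130 mm over their backs; the gripper's body (78 mm by 193 mm) begins 47 mm behind the grasp point.
Start: joints at [-0.915, 0.359, 0.012, 0, -1.224, -0.288], TCP at [0.243, -0.63, 0.227] pointing down, gripper open.
Joint ranges: [-3.07, 3.07], [-1.43, 2.12], [-1.02, 1.25], [-3.03, 1.67], [-3.05, -0], [-3.03, 3.03]. Speed limits (rad/s): [2.39, 2.39, 3.01, 3.14, 3.14, 3.14].

## Interface

Orientations are given as a rotation vector (axis times angle).
In Python, from bench import robot gives the robot as it stands.
- The arm moves only by the tool servo_tool, never from a script. Its argument "motion" is a list of rows, each an object of numbers: "hand": the opening in per cent of the stroke, from 0 (shut) to 100 (fully open); "tx", "ty", "tz": the shift along the tool's x, y, z normalised to -1 to 1, where 1 is 0.025 m; "roll": the turn about the tool's z normalised to -1 to 1, where 1 is 0.15 rad. A call has 1 to 10 rows; each row shifts and turns the pose as measured when the row begins, along the tool's axes as they then stand; what a row does not reach is not made up. A row lasts 1/10 s, in which the tool goes at most 50 mm and 8.59 degrees, less where a joint would pass 70% of its speed; a pose out of reach is approached as far as the arm can. A call with a number of a shift or a turn outside -1 to 1 is refused whole. A call with a gripper value outside its range is refused whole. The fingers move at their own pace and stop on an object; "grip_force" is the grip in N (left out, the last holds). Time passes only in rows, so rows that do not move let the fingers close. It gives the time, the measured TCP pose, the force and the opening at its end, in the units of the state.
- robot.read_state(): the state, without advancing time (a new reading comes with each control period).
- robot.get_image(name): name is "scene" or "top"; returns the picture (420x560x3 uint8, red, green, blue); there is no depth.
- robot.get_calibration(name): a dict with "vfov" (degrees; the focal length in pixels is half the picture's height over the tangent of half this angle, whatever the lens; pixels are square), "cx", "cy" (the principal point, pixels), "T" (4x4, takes a point from camera to world coordinates). Camera axes: x right, y up, looking along -z (the intrinsics and any distortion apply to the point x, -y, -z); pixel columns grow to the right and rows downward; lengths in m; the calibration is good to about 2 mm. A picture is of the moment at which its call begins. get_calibration takes no time and is no camera call.
- robot.sign_off(): hands the job in, once; it reports no verdict.
The state is a dict: "time_s": time; "joint_pos": joint angles; "qd": joint speeds; "joint_efforts": joint torques, N m; "tool_pos": TCP position; "tool_rot": TCP orientation; "wrist_force": force on the tool from outside, world axes, zero at the start; "wrist_torque": the same for the moment, N m; "grip_width": finger opening in m.
Only numpy, scipy, OpenCV 4.12 (cv2) and the standard library are available. Lean on these libraries where they do the work, as an engineer would, in place of code of your own. Each camera call takes 0.05 s, during which the arm holds its last target.

## Working session

There is one attempt and no reset: what is moved stays moved. The work goes in short steps, Python scripts to look and compute and a tool call to move; the robot and the scene stay as the last step left them, time stands still between calls to the robot, and variables do not carry over. Pictures are saved under pics/ and viewed, and the job is handed in when it is done.

Besides the shell and the picture viewer there is one more tool, called after ">>>" as name(argument=value, ...) on one line, values as JSON. servo_tool: Moves the arm, as the interface text tells. Its arguments: {"type":"object","properties":{"motion":{"type":"array","items":{"type":"object","properties":{"hand":{"type":"number"},"tx":{"type":"number"},"ty":{"type":"number"},"tz":{"type":"number"},"roll":{"type":"number"}}}},"grip_force":{"type":"number"}},"required":["motion"]}

```bash
mkdir -p pics; ls; python3 - <<'E'
from bench import robot
import cv2
s=robot.read_state()
for k,v in s.items(): print(k,v)
for n in("scene","top"):
    im=robot.get_image(n); cv2.imwrite(f"pics/{n}0.png",im[:,:,::-1]); print(n,robot.get_calibration(n))
E
```

```text
pics
time_s 0.0
joint_pos [-9.14914022e-01  3.59373807e-01  1.10495425e-02 -3.53145739e-04
 -1.22411985e+00 -2.88071288e-01]
qd [-0.00029902  0.00060569  0.00010716  0.00019356 -0.001203   -0.00122981]
joint_efforts [ 3.63186173e-04 -5.82717276e+01  2.93063056e+01  6.99750915e+00
  7.07254512e-03 -1.53140181e-04]
tool_pos [ 0.24248468 -0.62940152  0.22562657]
tool_rot [ 5.74236154e-01 -3.08820369e+00 -2.54212416e-03]
wrist_force [ 0.05460274 -0.79320437  0.328804  ]
wrist_torque [ 0.01337936  0.01468988 -0.02903151]
grip_width 0.08775754081212984
scene {'vfov': 55.10275921655685, 'cx': 279.76364203784135, 'cy': 208.14687071336607, 'T': array([[-0.46700613, -0.65951396,  0.58902174,  1.08778037],
       [ 0.88411537, -0.33646003,  0.32424476,  0.32305732],
       [-0.01566167,  0.67218747,  0.74021532,  0.77672269],
       [ 0.        ,  0.        ,  0.        ,  1.        ]])}
top {'vfov': 55.5751638916721, 'cx': 279.39014411426575, 'cy': 209.74943326791157, 'T': array([[-0.02383821,  0.99189661, -0.12479125,  0.46267155],
       [-0.99971308, -0.02335907,  0.00530157,  0.01119312],
       [ 0.00234361,  0.12488183,  0.99216886,  0.97725553],
       [ 0.        ,  0.        ,  0.        ,  1.        ]])}
```

View pics/scene0.png

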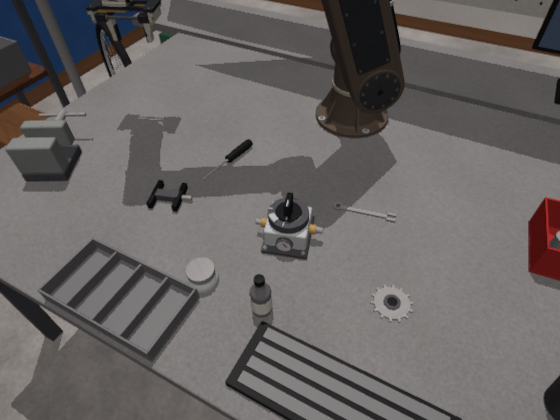

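View pics/top0.png

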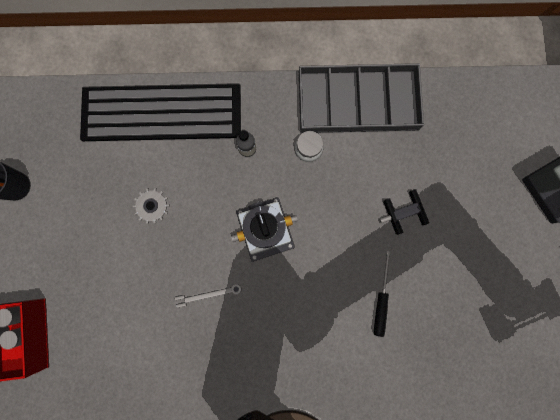

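```bash
python3 - <<'E'
import cv2
a=cv2.imread("pics/top0.png")[190:270,220:310]; b=cv2.imread("pics/scene0.png")[185:260,245:335]
cv2.imwrite("pics/topc.png",cv2.resize(a,None,fx=7,fy=7,interpolation=cv2.INTER_CUBIC))
cv2.imwrite("pics/scenec.png",cv2.resize(b,None,fx=7,fy=7,interpolation=cv2.INTER_CUBIC))
E
```

```text
(no output)
```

View pics/topc.png

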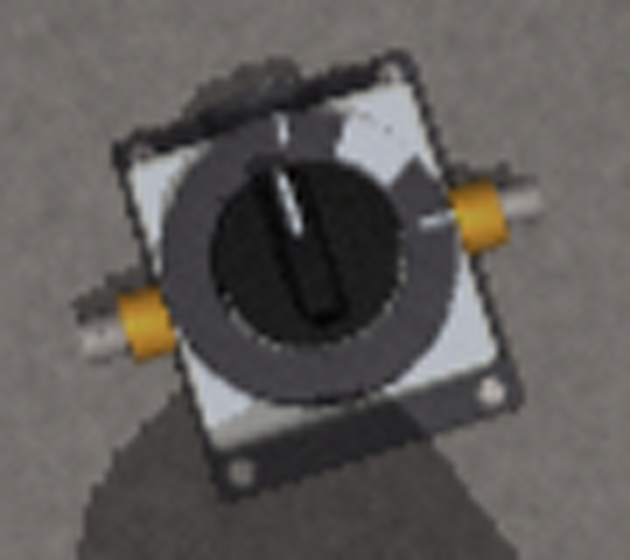

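View pics/scenec.png

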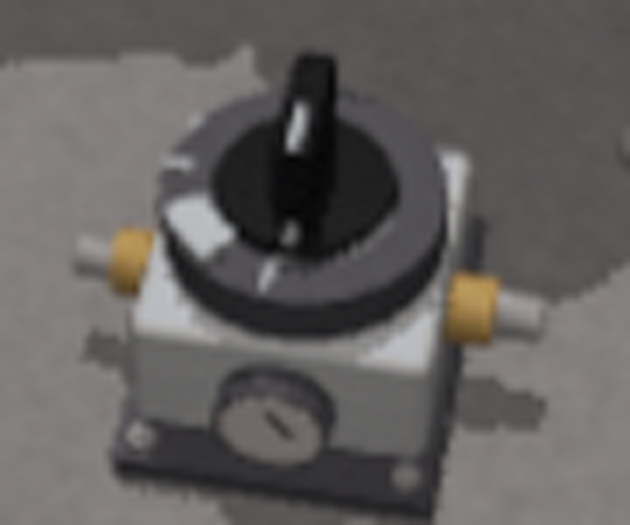

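```bash
cat > h.py <<'E'
import numpy as np
from bench import robot
def bp(n,uv,z,shape=420):
    c=robot.get_calibration(n);f=shape/2/np.tan(np.radians(c['vfov'])/2);T=c['T']
    d=T[:3,:3]@np.array([(uv[0]-c['cx'])/f,-(uv[1]-c['cy'])/f,-1]);o=T[:3,3]
    return o+d*(z-o[2])/d[2]
def pj(n,P):
    c=robot.get_calibration(n);f=210/np.tan(np.radians(c['vfov'])/2);T=c['T']
    p=T[:3,:3].T@(np.asarray(P)-T[:3,3]);return np.array([c['cx']-f*p[0]/p[2],c['cy']+f*p[1]/p[2]])
E
python3 - <<'E'
from h import *
t=lambda u,v:((u+.5)/7-.5+220,(v+.5)/7-.5+190)
s=lambda u,v:((u+.5)/7-.5+245,(v+.5)/7-.5+185)
C=bp("top",t(311,259),.086);print("ring top",C)
print("ring scene",bp("scene",s(304,197),.086))
for nm,p,z in [("rib1",t(283,132),.088),("rib2",t(437,218),.088),("blk",t(378,140),.092),("barfar",t(265,165),.129),("barnear",t(325,318),.129),("line0",t(278,172),.129),("line1",t(298,235),.129)]:
    P=bp("top",p,z);d=P-C;print(nm,P,np.hypot(d[0],d[1]),np.arctan2(d[1],d[0]))
for nm,p,z in [("rib1",s(268,275),.088),("rib2",s(178,162),.088),("blk",s(200,225),.092),("ptr",s(290,235),.094)]:
    P=bp("scene",p,z);d=P-bp("scene",s(304,197),.086);print(nm,P,np.hypot(d[0],d[1]),np.arctan2(d[1],d[0]))
import cv2
for n,(x,y) in dict(top=(220,190),scene=(245,185)).items():
    im=cv2.imread(f"pics/{n}0.png")[y:y+80,x:x+90];im=cv2.resize(im,None,fx=7,fy=7,interpolation=cv2.INTER_CUBIC)
    def draw(P,col):
        q=np.array([pj(n,p) for p in P]);q=((q-[x,y]+.5)*7-.5);cv2.polylines(im,[np.round(q).astype(int)],False,col,1)
    a=np.linspace(0,2*np.pi,60)
    for r,col in((.048,(0,0,255)),(.031,(0,255,0))): draw([C+[r*np.cos(i),r*np.sin(i),0] for i in a],col)
    cv2.imwrite(f"pics/fit_{n}.png",im)
E
```

```text
ring top [0.53758087 0.04183226 0.086     ]
ring scene [0.54206767 0.04393283 0.086     ]
rib1 [0.57853999 0.04998097 0.088     ] 0.04176183407993279 0.19638316865238864
rib2 [0.54961823 0.00118396 0.088     ] 0.04239318672085159 -1.282889607388756
blk [0.57472396 0.01947777 0.092     ] 0.043351271256708415 -0.5417772317739875
barfar [0.56314317 0.05388146 0.129     ] 0.028259762177334977 0.4404790363116955
barnear [0.51588528 0.03644114 0.129     ] 0.022355368879713983 -2.8980363371934246
line0 [0.56089297 0.04994138 0.129     ] 0.024682214670099442 0.3347583313586094
line1 [0.54140189 0.04418001 0.129     ] 0.004484649894974212 0.550961573174095
rib1 [0.57847771 0.04964365 0.088     ] 0.03685518725791145 0.1555797622329816
rib2 [0.54881121 0.00059853 0.088     ] 0.04385586435046564 -1.4164177739825996
blk [0.57278169 0.02200712 0.092     ] 0.03773708357307132 -0.6199717952154167
ptr [0.56490322 0.05057108 0.094     ] 0.02378084560366723 0.28290108912479606
```

View pics/fit_top.png

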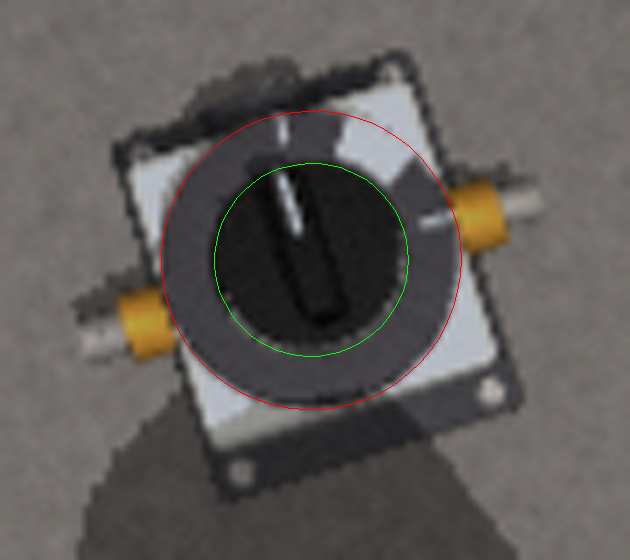

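View pics/fit_scene.png

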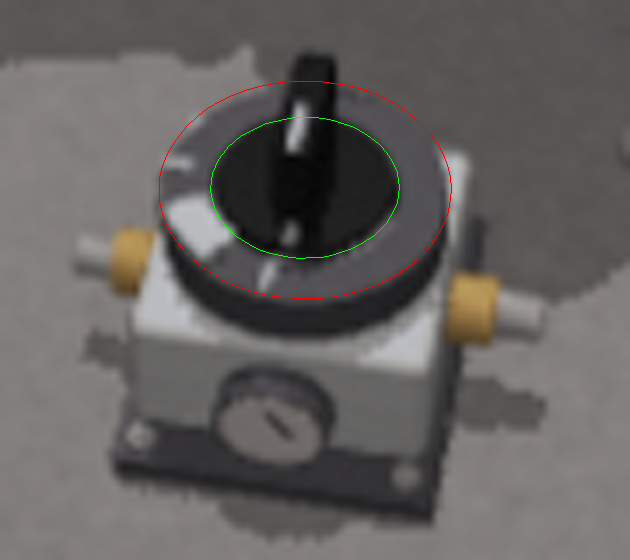

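```bash
cat >> h.py <<'E'
from scipy.spatial.transform import Rotation as R
def st(C=(0.539,0.043),z=None):
    s=robot.read_state();Rm=R.from_rotvec(s['tool_rot']).as_matrix()
    p=np.array(s['tool_pos']);g=np.array([*C,p[2] if z is None else z])-p
    yaw=np.arctan2(Rm[1,0],Rm[0,0])
    print("t",round(s['time_s'],2),"p",p.round(4),"yaw",round(yaw,3),"mod",round((yaw+np.pi/2)%np.pi-np.pi/2,3),"tilt",Rm[:2,2].round(3),"j6",s['joint_pos'][5].round(2),"w",round(s['grip_width'],4),"F",np.round(s['wrist_force'],1),"Tq",np.round(s['wrist_torque'],2),"d_tool(units)",(Rm.T@g/.025).round(2))
E
python3 -c "
from h import *;st()"
```

```text
t 0.1 p [ 0.2425 -0.6294  0.2257] yaw -2.774 mod 0.368 tilt [-0.001  0.001] j6 -0.29 w 0.0879 F [-0.3 -0.2 -0.1] Tq [-0.01 -0.   -0.02] d_tool(units) [-20.74  20.84   0.03]
```

>>> servo_tool(motion=[{"hand":100,"tx":-1,"ty":1},{"hand":100,"tx":-1,"ty":1},{"hand":100,"tx":-1,"ty":1},{"hand":100,"tx":-1,"ty":1},{"hand":100,"tx":-1,"ty":1},{"hand":100,"tx":-1,"ty":1},{"hand":100,"tx":-1,"ty":1},{"hand":100,"tx":-1,"ty":1},{"hand":100,"tx":-1,"ty":1},{"hand":100,"tx":-1,"ty":1}])

```text
invalid input
```

```bash
python3 -c "
from h import *;st()"
```

```text
t 0.1 p [ 0.2425 -0.6294  0.2257] yaw -2.774 mod 0.368 tilt [-0.001  0.001] j6 -0.29 w 0.0879 F [-0.3 -0.2 -0.1] Tq [-0.01 -0.   -0.02] d_tool(units) [-20.74  20.84   0.03]
```

>>> servo_tool(motion=[{"hand":100,"tx":-1,"ty":1,"tz":0,"roll":0},{"hand":100,"tx":-1,"ty":1,"tz":0,"roll":0},{"hand":100,"tx":-1,"ty":1,"tz":0,"roll":0},{"hand":100,"tx":-1,"ty":1,"tz":0,"roll":0},{"hand":100,"tx":-1,"ty":1,"tz":0,"roll":0},{"hand":100,"tx":-1,"ty":1,"tz":0,"roll":0},{"hand":100,"tx":-1,"ty":1,"tz":0,"roll":0},{"hand":100,"tx":-1,"ty":1,"tz":0,"roll":0},{"hand":100,"tx":-1,"ty":1,"tz":0,"roll":0},{"hand":100,"tx":-1,"ty":1,"tz":0,"roll":0}], grip_force=25)

```text
time_s: 1.1
tool_pos: [0.3871, -0.2963, 0.2207]
tool_rot: [0.562, -3.085, -0.014]
wrist_force: [1.1, -0.8, -0.4]
grip_width: 0.0879
```

```bash
python3 -c "
from h import *;st()"
```

```text
t 1.1 p [ 0.3871 -0.2963  0.2207] yaw -2.781 mod 0.36 tilt [-0.007  0.008] j6 -0.95 w 0.0879 F [ 1.1 -0.8 -0.4] Tq [-0.07 -0.2   0.04] d_tool(units) [-10.47  10.56   0.06]
```

>>> servo_tool(motion=[{"hand":100,"tx":-1,"ty":1,"tz":0,"roll":0},{"hand":100,"tx":-1,"ty":1,"tz":0,"roll":0},{"hand":100,"tx":-1,"ty":1,"tz":0,"roll":0},{"hand":100,"tx":-1,"ty":1,"tz":0,"roll":0},{"hand":100,"tx":-1,"ty":1,"tz":0,"roll":0},{"hand":100,"tx":-1,"ty":1,"tz":0,"roll":0},{"hand":100,"tx":-1,"ty":1,"tz":0,"roll":0},{"hand":100,"tx":-1,"ty":1,"tz":0,"roll":0},{"hand":100,"tx":-1,"ty":1,"tz":0,"roll":0},{"hand":100,"tx":-0.4,"ty":0.4,"tz":0,"roll":0}])

```text
time_s: 2.1
tool_pos: [0.5262, 0.0225, 0.2209]
tool_rot: [0.565, -3.083, -0.016]
wrist_force: [-0.2, 0.1, 0.5]
grip_width: 0.0878
```

```bash
python3 -c "
from h import *;st()"
```

```text
t 2.1 p [0.5262 0.0225 0.2209] yaw -2.779 mod 0.363 tilt [-0.009  0.009] j6 -1.61 w 0.0878 F [-0.2  0.1  0.5] Tq [-0.1  -0.01  0.01] d_tool(units) [-0.77  0.59  0.  ]
```

>>> servo_tool(motion=[{"hand":100,"tx":-0.77,"ty":0.59,"tz":0,"roll":0.1},{"hand":100,"tx":0,"ty":0,"tz":1,"roll":0.1},{"hand":100,"tx":0,"ty":0,"tz":1,"roll":0},{"hand":60,"tx":0,"ty":0,"tz":0.6,"roll":0},{"hand":60,"tx":0,"ty":0,"tz":0,"roll":0}])

```text
time_s: 2.6
tool_pos: [0.5387, 0.0463, 0.1531]
tool_rot: [0.521, -3.089, -0.016]
wrist_force: [0.3, -1.4, 0.9]
grip_width: 0.0771
```

```bash
python3 -c "
from h import *;st(z=.098)
import cv2
for n,(x,y) in dict(top=(210,170),scene=(245,165)).items():
    im=robot.get_image(n)[:,:,::-1][y:y+100,x:x+110]
    cv2.imwrite(f'pics/{n}1.png',cv2.resize(im,None,fx=6,fy=6,interpolation=cv2.INTER_CUBIC))"
```

```text
t 2.6 p [0.5387 0.0463 0.1531] yaw -2.807 mod 0.334 tilt [-0.01   0.009] j6 -1.67 w 0.0771 F [ 0.3 -1.4  0.9] Tq [-0.04 -0.02 -0.01] d_tool(units) [ 0.02 -0.15  2.2 ]
```

View pics/scene1.png

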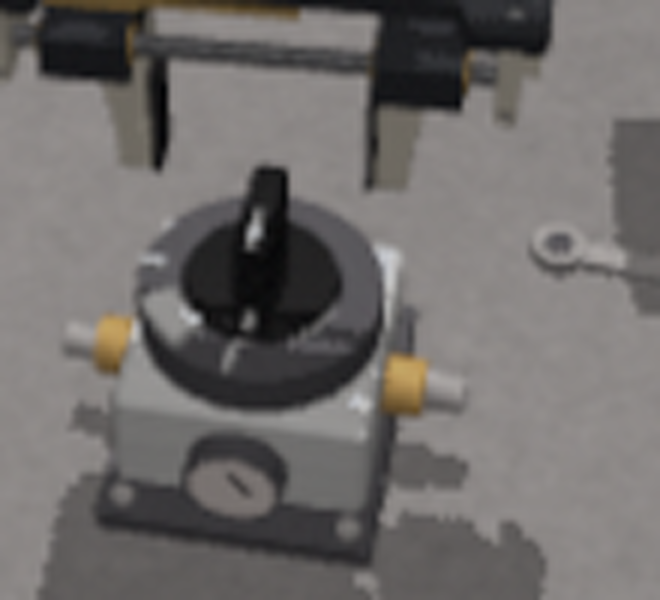

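View pics/top1.png

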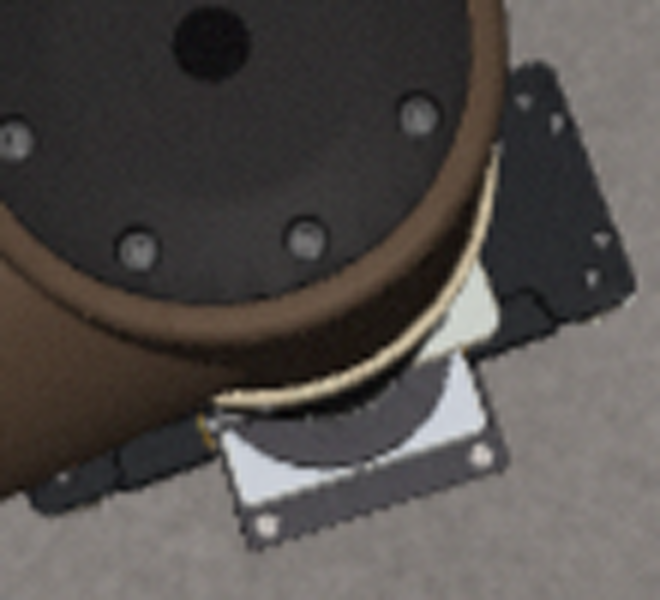

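The scene view shows the open fingers straddling the bar at (265,230 in crop), with nothing between. The top view is blocked by the arm. Next is to descend.

>>> servo_tool(motion=[{"hand":60,"tx":0,"ty":-0.12,"tz":0.7,"roll":0},{"hand":60,"tx":0,"ty":0,"tz":0.7,"roll":0},{"hand":60,"tx":0,"ty":0,"tz":0.4,"roll":0},{"hand":60,"tx":0,"ty":0,"tz":0,"roll":0},{"hand":60,"tx":0,"ty":0,"tz":0,"roll":0}])

```text
time_s: 3.2
tool_pos: [0.5446, 0.0442, 0.1152]
tool_rot: [-0.523, 3.094, 0.017]
wrist_force: [0.1, 0.2, 0.4]
grip_width: 0.0526
```

```bash
python3 -c "
from h import *;st(z=.098)
"
```

```text
t 3.2 p [0.5446 0.0442 0.1152] yaw -2.807 mod 0.335 tilt [0.002 0.012] j6 -1.66 w 0.0526 F [0.1 0.2 0.4] Tq [-0.02  0.02  0.04] d_tool(units) [0.23 0.02 0.69]
```

>>> servo_tool(motion=[{"hand":60,"tx":0.22,"ty":0.0,"tz":0.35,"roll":0},{"hand":60,"tx":0,"ty":0,"tz":0.3,"roll":0},{"hand":60,"tx":0,"ty":0,"tz":0,"roll":0}])

```text
time_s: 3.5
tool_pos: [0.5399, 0.0428, 0.0996]
tool_rot: [-0.523, 3.091, 0.019]
wrist_force: [0.6, -0.7, -0.2]
grip_width: 0.0529
```

```bash
python3 -c "
from h import *;st(z=.098)
"
```

```text
t 3.5 p [0.5399 0.0428 0.0996] yaw -2.807 mod 0.335 tilt [0.005 0.013] j6 -1.66 w 0.0529 F [ 0.6 -0.7 -0.2] Tq [-0.03 -0.    0.05] d_tool(units) [0.03 0.02 0.07]
```

```bash
python3 -c "
from h import *
import cv2
for n,(x,y) in dict(scene=(245,165)).items():
    im=robot.get_image(n)[:,:,::-1][y:y+100,x:x+110]
    cv2.imwrite(f'pics/{n}2.png',cv2.resize(im,None,fx=6,fy=6,interpolation=cv2.INTER_CUBIC))"
```

```text
(no output)
```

View pics/scene2.png

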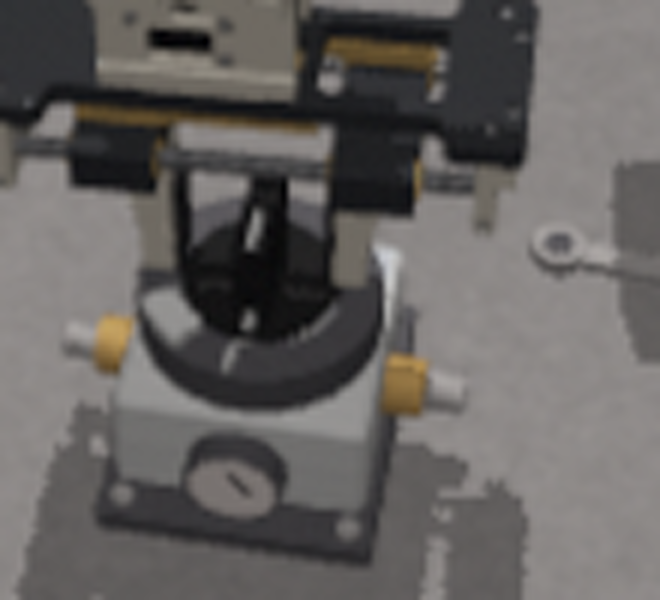

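The bar stands midway between the fingers (fingers at columns ~165 and ~350, bar ~262 in the crop). I'll close gently.

>>> servo_tool(motion=[{"hand":0,"tx":0,"ty":0,"tz":0,"roll":0},{"hand":0,"tx":0,"ty":0,"tz":0,"roll":0},{"hand":0,"tx":0,"ty":0,"tz":0,"roll":0},{"hand":0,"tx":0,"ty":0,"tz":0,"roll":0},{"hand":0,"tx":0,"ty":0,"tz":0,"roll":0},{"hand":0,"tx":0,"ty":0,"tz":0,"roll":0}], grip_force=30)

```text
time_s: 4.15
tool_pos: [0.5405, 0.0439, 0.1008]
tool_rot: [-0.522, 3.089, 0.021]
wrist_force: [-3.2, 4.6, 1.2]
grip_width: 0.0141
```

```bash
python3 -c "
from h import *;st(z=.098)
"
```

```text
t 4.15 p [0.5405 0.0439 0.1008] yaw -2.807 mod 0.335 tilt [0.006 0.014] j6 -1.66 w 0.0141 F [-3.2  4.6  1.2] Tq [ 1.37  0.88 -0.18] d_tool(units) [ 0.07 -0.02  0.11]
```

>>> servo_tool(motion=[{"hand":0,"tx":0,"ty":0,"tz":0,"roll":0.5},{"hand":0,"tx":0,"ty":0,"tz":0,"roll":0.5},{"hand":0,"tx":0,"ty":0,"tz":0,"roll":0.5},{"hand":0,"tx":0,"ty":0,"tz":0,"roll":0.5},{"hand":0,"tx":0,"ty":0,"tz":0,"roll":0}])

```text
time_s: 4.65
tool_pos: [0.5406, 0.0432, 0.1008]
tool_rot: [-0.039, 3.135, 0.02]
wrist_force: [-0.9, 1.3, 0.5]
grip_width: 0.0136
```

```bash
python3 -c "
from h import *;st(z=.1)
"
```

```text
t 4.65 p [0.5406 0.0432 0.1008] yaw -3.117 mod 0.025 tilt [0.006 0.013] j6 -1.97 w 0.0136 F [-0.9  1.3  0.5] Tq [ 0.06 -0.02 -0.  ] d_tool(units) [ 0.06 -0.01  0.03]
```

>>> servo_tool(motion=[{"hand":0,"tx":0,"ty":0,"tz":0,"roll":0.5},{"hand":0,"tx":0,"ty":0,"tz":0,"roll":0.5},{"hand":0,"tx":0,"ty":0,"tz":0,"roll":0.5},{"hand":0,"tx":0,"ty":0,"tz":0,"roll":0.5},{"hand":0,"tx":0,"ty":0,"tz":0,"roll":0.25},{"hand":0,"tx":0,"ty":0,"tz":0,"roll":0}])

```text
time_s: 5.25
tool_pos: [0.5405, 0.0424, 0.1008]
tool_rot: [0.485, 3.1, 0.018]
wrist_force: [0.2, 0.6, -0.1]
grip_width: 0.0136
```

```bash
python3 -c "
from h import *;st(z=.1)
"
```

```text
t 5.25 p [0.5405 0.0424 0.1008] yaw 2.831 mod -0.311 tilt [0.005 0.011] j6 -2.31 w 0.0136 F [ 0.2  0.6 -0.1] Tq [-0.14 -0.09  0.1 ] d_tool(units) [0.06 0.01 0.03]
```

>>> servo_tool(motion=[{"hand":0,"tx":0,"ty":0,"tz":-0.08,"roll":0},{"hand":0,"tx":0,"ty":0,"tz":-0.04,"roll":0}])

```text
time_s: 5.45
tool_pos: [0.5404, 0.0424, 0.1029]
tool_rot: [0.479, 3.102, 0.018]
wrist_force: [6.3, -1.5, -13.1]
grip_width: 0.014
```

```bash
python3 -c "
from h import *;st(z=.1)
import cv2
for n,(x,y) in dict(scene=(245,165)).items():
    im=robot.get_image(n)[:,:,::-1][y:y+100,x:x+110]
    cv2.imwrite(f'pics/{n}3.png',cv2.resize(im,None,fx=6,fy=6,interpolation=cv2.INTER_CUBIC))"
```

```text
t 5.45 p [0.5404 0.0424 0.1029] yaw 2.835 mod -0.307 tilt [0.005 0.011] j6 -2.3 w 0.014 F [  6.3  -1.5 -13.1] Tq [-0.78 -2.14  0.05] d_tool(units) [0.06 0.01 0.12]
```

View pics/scene3.png

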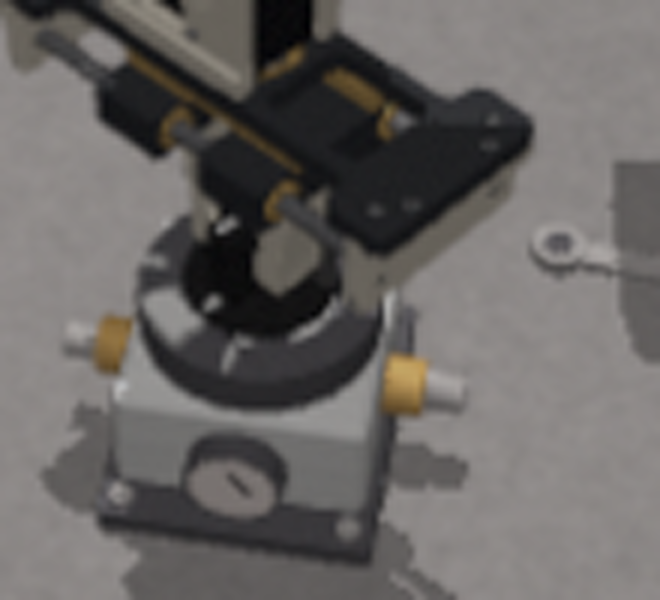

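The pointer (at 212,300) has turned to the block's near edge. The gentle pull met the stop at about 2 mm with 13 N. I'll ease off, step on and probe again.

>>> servo_tool(motion=[{"hand":0,"tx":0,"ty":0,"tz":0.05,"roll":0.3},{"hand":0,"tx":0,"ty":0,"tz":0,"roll":0.3},{"hand":0,"tx":0,"ty":0,"tz":0,"roll":0},{"hand":0,"tx":0,"ty":0,"tz":-0.07,"roll":0},{"hand":0,"tx":0,"ty":0,"tz":-0.05,"roll":0}])

```text
time_s: 6.0
tool_pos: [0.5402, 0.0422, 0.1035]
tool_rot: [0.614, 3.079, 0.018]
wrist_force: [9.3, -2.0, -20.4]
grip_width: 0.0141
```

```bash
python3 -c "
from h import *;st(z=.1)"
```

```text
t 6.0 p [0.5402 0.0422 0.1035] yaw 2.748 mod -0.394 tilt [0.004 0.011] j6 -2.39 w 0.0141 F [  9.3  -2.  -20.4] Tq [-0.91 -3.27 -0.02] d_tool(units) [0.06 0.01 0.14]
```

>>> servo_tool(motion=[{"hand":0,"tx":0,"ty":0,"tz":0.08,"roll":0.3},{"hand":0,"tx":0,"ty":0,"tz":0,"roll":0.3},{"hand":0,"tx":0,"ty":0,"tz":0,"roll":0}])

```text
time_s: 6.3
tool_pos: [0.5402, 0.042, 0.1018]
tool_rot: [0.749, 3.05, 0.017]
wrist_force: [0.7, -0.3, -3.9]
grip_width: 0.0134
```

```bash
python3 -c "
from h import *;st(z=.1)"
```

```text
t 6.3 p [0.5402 0.042  0.1018] yaw 2.66 mod -0.481 tilt [0.003 0.01 ] j6 -2.48 w 0.0134 F [ 0.7 -0.3 -3.9] Tq [-0.37 -0.66  0.07] d_tool(units) [0.06 0.01 0.07]
```

>>> servo_tool(motion=[{"hand":0,"tx":0,"ty":0,"tz":-0.06,"roll":0},{"hand":0,"tx":0,"ty":0,"tz":-0.04,"roll":0}])

```text
time_s: 6.5
tool_pos: [0.5402, 0.042, 0.1038]
tool_rot: [0.744, 3.052, 0.017]
wrist_force: [6.1, -1.8, -13.5]
grip_width: 0.0139
```

```bash
python3 -c "
from h import *;st(z=.1)"
```

```text
t 6.5 p [0.5402 0.042  0.1038] yaw 2.663 mod -0.478 tilt [0.003 0.01 ] j6 -2.48 w 0.0139 F [  6.1  -1.8 -13.5] Tq [-0.81 -2.22  0.01] d_tool(units) [0.06 0.01 0.15]
```

>>> servo_tool(motion=[{"hand":0,"tx":0,"ty":0,"tz":-0.03,"roll":0},{"hand":0,"tx":0,"ty":0,"tz":-0.03,"roll":0}])

```text
time_s: 6.7
tool_pos: [0.5402, 0.0419, 0.1051]
tool_rot: [0.741, 3.053, 0.017]
wrist_force: [3.1, -0.8, -7.1]
grip_width: 0.0139
```

```bash
python3 -c "
from h import *;st(z=.1)"
```

```text
t 6.7 p [0.5402 0.0419 0.1051] yaw 2.665 mod -0.476 tilt [0.003 0.01 ] j6 -2.47 w 0.0139 F [ 3.1 -0.8 -7.1] Tq [-0.63 -1.14 -0.21] d_tool(units) [0.06 0.01 0.2 ]
```

>>> servo_tool(motion=[{"hand":0,"tx":0,"ty":0,"tz":-0.05,"roll":0},{"hand":0,"tx":0,"ty":0,"tz":-0.05,"roll":0}])

```text
time_s: 6.9
tool_pos: [0.5401, 0.0419, 0.1074]
tool_rot: [-0.741, -3.053, -0.017]
wrist_force: [4.6, -1.5, -11.8]
grip_width: 0.0139
```

```bash
python3 -c "
from h import *;st(z=.1)
import cv2
for n,(x,y) in dict(scene=(245,165)).items():
    im=robot.get_image(n)[:,:,::-1][y:y+100,x:x+110]
    cv2.imwrite(f'pics/{n}4.png',cv2.resize(im,None,fx=6,fy=6,interpolation=cv2.INTER_CUBIC))"
```

```text
t 6.9 p [0.5401 0.0419 0.1074] yaw 2.665 mod -0.476 tilt [0.002 0.01 ] j6 -2.47 w 0.0139 F [  4.6  -1.5 -11.8] Tq [-0.7  -1.77 -0.21] d_tool(units) [0.06 0.02 0.29]
```

View pics/scene4.png

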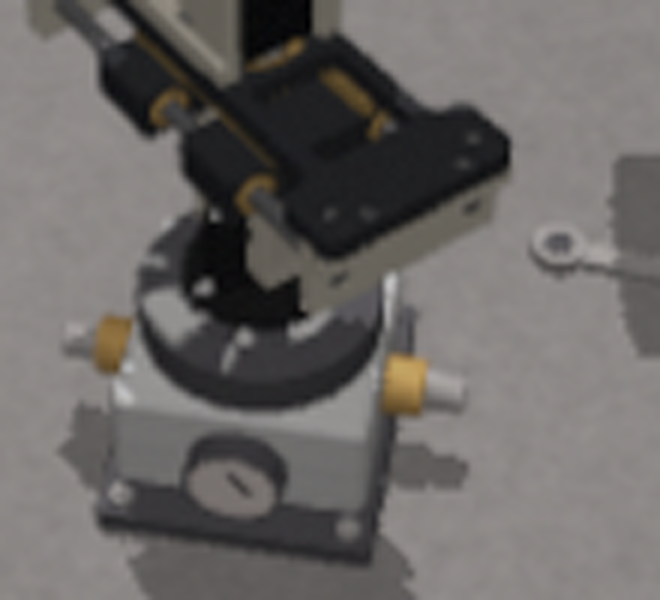

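```bash
python3 -c "
from h import *
for a,zs in((-.307,(0,.0015)),(-.476,(0,.0015,.003,.006,.0075,.010))):
  for z in zs: print(a,z,((pj('scene',[.5402+.028*np.cos(a),.0422+.028*np.sin(a),.094+z])-[245,165]+.5)*6-.5).round(1))"
```

```text
-0.307 0 [206.2 309.5]
-0.307 0.0015 [206.1 306.8]
-0.476 0 [198.2 302.3]
-0.476 0.0015 [198.1 299.6]
-0.476 0.003 [198. 297.]
-0.476 0.006 [197.8 291.7]
-0.476 0.0075 [197.8 289. ]
-0.476 0.01 [197.6 284.6]
```

The pointer (204,288) sits about 4–6 mm higher than it did while caught, so the lug is in the notch. I'll keep pulling gently.

>>> servo_tool(motion=[{"hand":0,"tx":0,"ty":0,"tz":-0.05,"roll":0},{"hand":0,"tx":0,"ty":0,"tz":-0.05,"roll":0}])

```text
time_s: 7.15
tool_pos: [0.5401, 0.0419, 0.1099]
tool_rot: [-0.742, -3.052, -0.017]
wrist_force: [4.3, 0.1, -10.2]
grip_width: 0.0136
```

>>> servo_tool(motion=[{"hand":0,"tx":0,"ty":0,"tz":-0.05,"roll":0},{"hand":0,"tx":0,"ty":0,"tz":-0.05,"roll":0}])

```text
time_s: 7.35
tool_pos: [0.5397, 0.0421, 0.1113]
tool_rot: [-0.743, -3.051, -0.018]
wrist_force: [8.6, 0.3, -26.2]
grip_width: 0.0139
```

```bash
python3 -c "
from h import *;st(z=.1)"
```

```text
t 7.35 p [0.5397 0.0421 0.1113] yaw 2.664 mod -0.478 tilt [0.002 0.011] j6 -2.47 w 0.0139 F [  8.6   0.3 -26.2] Tq [-0.39 -3.5  -0.32] d_tool(units) [0.04 0.01 0.45]
```

>>> servo_tool(motion=[{"hand":0,"tx":0,"ty":0,"tz":0,"roll":0},{"hand":0,"tx":0,"ty":0,"tz":0,"roll":0}])

```text
time_s: 7.55
tool_pos: [0.5398, 0.0421, 0.1111]
tool_rot: [-0.743, -3.051, -0.017]
wrist_force: [4.3, -0.3, -9.6]
grip_width: 0.0139
```

```bash
python3 -c "
from h import *;st(z=.1)
import cv2
for n,(x,y) in dict(scene=(245,165)).items():
    im=robot.get_image(n)[:,:,::-1][y:y+100,x:x+110]
    cv2.imwrite(f'pics/{n}5.png',cv2.resize(im,None,fx=6,fy=6,interpolation=cv2.INTER_CUBIC))"
```

```text
t 7.55 p [0.5398 0.0421 0.1111] yaw 2.664 mod -0.478 tilt [0.001 0.011] j6 -2.47 w 0.0139 F [ 4.3 -0.3 -9.6] Tq [-0.68 -1.52 -0.42] d_tool(units) [0.04 0.01 0.45]
```

View pics/scene5.png

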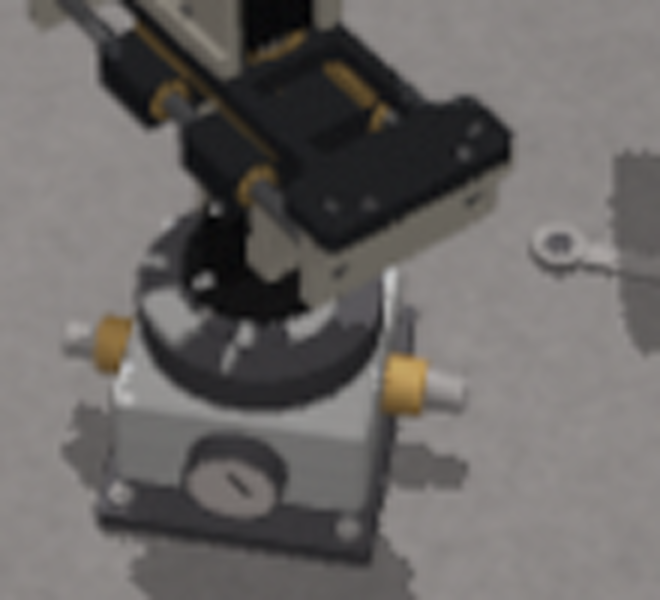

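>>> servo_tool(motion=[{"hand":50,"tx":0,"ty":0,"tz":0,"roll":0},{"hand":50,"tx":0,"ty":0,"tz":0,"roll":0},{"hand":50,"tx":0,"ty":0,"tz":0,"roll":0},{"hand":50,"tx":0,"ty":0,"tz":0,"roll":0},{"hand":50,"tx":0,"ty":0,"tz":0,"roll":0}])

```text
time_s: 8.1
tool_pos: [0.5401, 0.0423, 0.1144]
tool_rot: [0.74, 3.052, 0.019]
wrist_force: [0.0, 0.9, -0.5]
grip_width: 0.0431
```

```bash
python3 -c "
from h import *;st(z=.1)"
```

```text
t 8.1 p [0.5401 0.0423 0.1144] yaw 2.666 mod -0.476 tilt [0.004 0.012] j6 -2.47 w 0.0431 F [ 0.   0.9 -0.5] Tq [-0.13  0.   -0.  ] d_tool(units) [ 0.05 -0.    0.58]
```

Clear of the knob. I'll lift off, then swing toward −y, back along the way I came, to unblock the top camera.

>>> servo_tool(motion=[{"hand":60,"tx":0,"ty":0,"tz":-0.5,"roll":0},{"hand":60,"tx":0,"ty":0,"tz":-1,"roll":0},{"hand":60,"tx":0,"ty":0,"tz":-1,"roll":0},{"hand":60,"tx":0,"ty":0,"tz":-1,"roll":0},{"hand":60,"tx":0,"ty":0,"tz":-1,"roll":0},{"hand":60,"tx":0,"ty":0,"tz":-0.3,"roll":0}])

```text
time_s: 8.7
tool_pos: [0.5388, 0.0401, 0.2427]
tool_rot: [0.739, 3.053, 0.016]
wrist_force: [-0.0, 0.0, 0.1]
grip_width: 0.0527
```

>>> servo_tool(motion=[{"hand":60,"tx":-0.45,"ty":-1,"tz":0,"roll":0},{"hand":60,"tx":-0.45,"ty":-1,"tz":0,"roll":0},{"hand":60,"tx":-0.45,"ty":-1,"tz":0,"roll":0},{"hand":60,"tx":-0.45,"ty":-1,"tz":0,"roll":0},{"hand":60,"tx":-0.45,"ty":-1,"tz":0,"roll":0},{"hand":60,"tx":-0.45,"ty":-1,"tz":0,"roll":0},{"hand":60,"tx":-0.45,"ty":-1,"tz":0,"roll":0},{"hand":60,"tx":0,"ty":0,"tz":0,"roll":0}])

```text
time_s: 9.5
tool_pos: [0.5283, -0.1576, 0.2467]
tool_rot: [0.732, 3.049, 0.021]
wrist_force: [-0.1, 0.7, -1.0]
grip_width: 0.0527
```

```bash
python3 -c "
from h import *;st(z=.1)
import cv2
ims=[]
for n,(x,y) in dict(scene=(245,165),top=(210,180)).items():
    full=robot.get_image(n)[:,:,::-1];cv2.imwrite(f'pics/{n}6full.png',full)
    ims.append(cv2.resize(full[y:y+90,x:x+100],None,fx=4,fy=4,interpolation=cv2.INTER_CUBIC))
cv2.imwrite('pics/end6.png',np.hstack(ims))"
```

```text
t 9.5 p [ 0.5283 -0.1576  0.2467] yaw 2.67 mod -0.471 tilt [0.008 0.012] j6 -2.09 w 0.0527 F [-0.1  0.7 -1. ] Tq [-0.07 -0.02 -0.02] d_tool(units) [3.27 7.26 5.97]
```

View pics/end6.png

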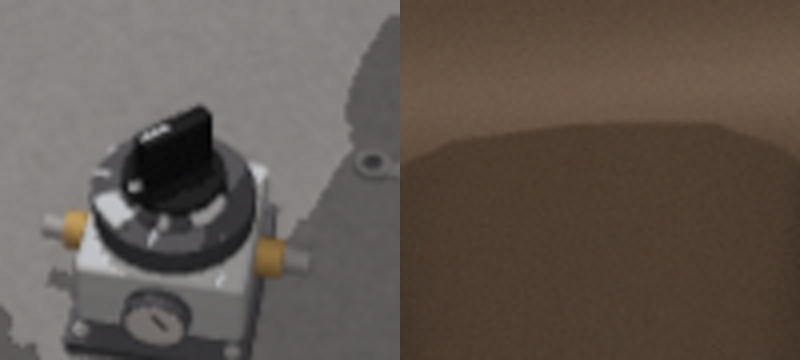

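View pics/scene6full.png

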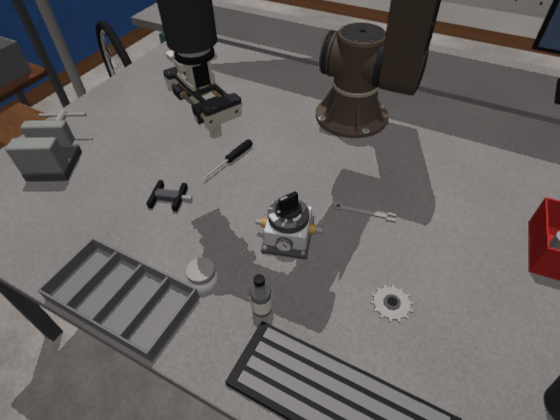

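```bash
python3 -c "
from h import *
import cv2
im=cv2.imread('pics/scene6full.png');x,y=260,170
im=cv2.resize(im[y:y+75,x:x+75],None,fx=8,fy=8,interpolation=cv2.INTER_CUBIC)
a=-.476;c,s=np.cos(a),np.sin(a)
def dr(P,col):
    q=(np.array([pj('scene',p) for p in P])-[x,y]+.5)*8-.5;cv2.polylines(im,[q.round().astype(int)],True,col,1)
for l,col in((0,(0,0,255)),(.01,(0,255,0))):
    dr([[.5395+u*c-v*s,.0425+u*s+v*c,.129+l] for u,v in((.023,.007),(.023,-.007),(-.023,-.007),(-.023,.007))],col)
cv2.imwrite('pics/chk.png',im)"
```

```text
(no output)
```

View pics/chk.png

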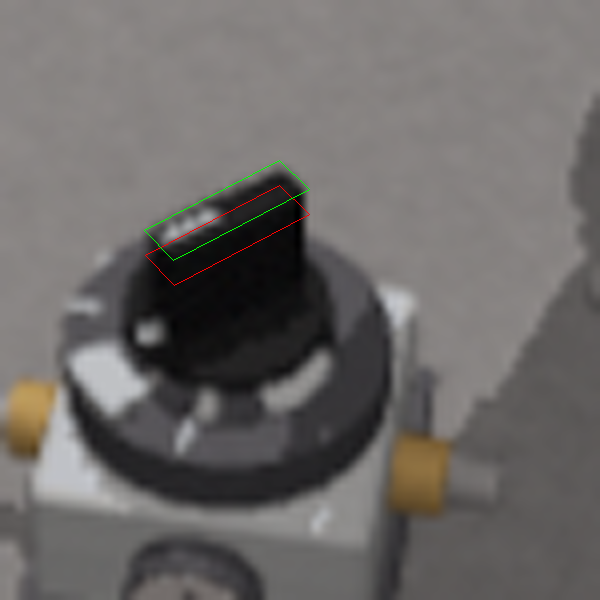

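The bar top matches the outline for 10 mm pulled out (green), and the knob has not sprung back since release. I'll hand it in.

```bash
python3 -c "
from h import *;print(robot.sign_off())"
```

```text
the job is handed in; nothing more can be done
None
```

The valve is set: the knob's pointer stands at the broad raised block, and the knob is pulled fully out, locked and released. I handed the job in at about 9.6 s.

- **Turning and finding the notch:** I gripped the bar, turned it clockwise and felt for the notch with gentle pulls. The first two pulls, about 0.64 and 0.73 rad from rest, met the lock plate at 13 N and 20 N. At about 0.81 rad the lug went in.
- **Pulling out:** The knob rose about 10 mm and then met a firm end stop, where the pull reached about 26 N. I then eased off, opened the fingers and backed away.
- **Last checks:** In the final scene picture the bar's top matches the outline computed for 10 mm out. The knob had not turned back after release. The wrist force was near zero, and in the scene picture the other objects look to be where they were.
- **Not confirmed:** The top camera was blocked by the arm at the end, so the final state was checked from the scene camera only.

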